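# Change the element of the compressor's intake filter

### The job

Change the element of the compressor's intake filter: lift off the knob and the cover and lay both upright on the grey rubber mat, then stand the old element in the shallow cardboard tray. Stand the new element of the same size on the housing in its place, and put the cover and then the knob back on top, each fully home on the stud. Leave the smaller spare element, the pliers and the screwdriver where they are.

Things in the scene. Friction and masses are not known exactly. Their poses are not given: they have to be found in the camera images.
- housing: Fixed round aluminium pan, 116 mm diameter: floor 22 mm, rim 30 mm above the bench. Central upright stud of 10 mm diameter to 90 mm, pointed above 80; at its foot a boss of 19 mm diameter to 28 mm, then a cone to 40 mm, centres an element. Outlet stub along +x to 86 mm. Origin: stud axis at bench height. Stack at start: old element, cover, knob; nothing is screwed, all lift straight off.
- knob: Round lobed black plastic knob, 30 mm diameter, 18 mm high, through bore of 14 mm, with a thin brass ring on top. Origin: centre of its underside, z up. At the start it lies at the very top of the stack on the stud, underside 78 mm above the bench. To be gripped round its outside.
- cover: Bright steel cover: a flange of 44 mm diameter, 4 mm thick, with a round hub of 26 mm diameter above it, 16 mm high in all; through bore of 16 mm. Origin: centre of the flange's underside, z up. At the start it lies on the old element, underside 62 mm above the bench, the knob on its hub. To be gripped by the hub (6 to 16 mm above its underside).
- old_element: The used filter element, on the housing at the start: a ring of brown pleated paper between two black end rings, 58 mm diameter, 40 mm high, through bore of 23 mm. Origin: centre of its underside, z up (22 mm above the bench at the start). Rigid; to be gripped round its outside, about 10 mm below its top, so that the gripper's body clears the stud.
- new_element: The new element, standing loose on the bench: same shape and size as the old one (58 mm diameter, 40 mm high, bore 23 mm), its paper clean and pale. Origin: centre of its underside, z up.
- small_element: A spare element for another machine, standing loose on the bench: pale like the new one but only 42 mm in diameter, 40 mm high, bore 16 mm (it does not go over the boss). Not wanted: it stays where it is. Origin: centre of its underside, z up.
- mat: Grey ribbed rubber mat lying fixed on the bench, 180 mm (its x axis) by 110 mm (its y axis), 3 mm thick: where knob and cover are laid aside, side by side along its length. Origin: centre of its underside.
- tray: Shallow open cardboard tray, fixed on the bench, 116 by 116 mm outside, 14 mm high, walls and floor 3 mm thick: where the old element goes. Origin: centre of its underside.
- pliers: Red-handled pliers lying on the bench behind the work, 185 mm long, 12 mm high; to be left alone. Origin: middle of its underside.
- driver: Screwdriver with a red handle lying on the bench at the right, 209 mm long, 32 mm high; to be left alone. Origin: middle of its underside.
There are look-alikes about, which are no part of the job. Of the things shaped like the cover, the steel one is meant. What is shaped like the new_element but purple is not meant.

How it is judged (in metres and radians):
On the way, in this order (a step that is already met when the one before it is completed fails the run):
1. knob and cover both lie upright on the rubber mat (x of knob in the frame of mat between -0.09 and 0.09 m and y of knob in the frame of mat between -0.055 and 0.055 m and z of knob in the frame of mat between -0.001 and 0.007 m and angle between each of knob, cover's own z axis and vertical below 0.15 rad and x of cover in the frame of mat between -0.09 and 0.09 m and y of cover in the frame of mat between -0.055 and 0.055 m and z of cover in the frame of mat between -0.001 and 0.007 m and linear speed of each of knob, cover below 0.02 m/s), for 0.2 s.
2. the old element stands in the cardboard tray (x of old_element in the frame of tray between -0.03 and 0.03 m and y of old_element in the frame of tray between -0.03 and 0.03 m and z of old_element in the frame of tray between -0.001 and 0.007 m and angle between old_element's own z axis and vertical below 0.15 rad and linear speed of old_element below 0.02 m/s), for 0.2 s.
3. the new element stands on the pan floor of the housing, over the stud (horizontal distance between new_element and housing below 0.006 m and z of new_element in the frame of housing between 0.018 and 0.026 m and angle between new_element's own z axis and vertical below 0.12 rad and linear speed of new_element below 0.02 m/s), for 0.2 s.
At the end, for the whole second after the job is handed in: New element on the pan floor, cover on it, knob on the cover: each within 6 mm of the stud's axis, within 4 mm of its seated height, upright. Old element upright on the tray's floor, centre within 30 mm of the tray's along each side. All at rest, released (all of step 2 and all of step 3 and horizontal distance between each of cover, knob and housing below 0.006 m and z of cover in the frame of housing between 0.058 and 0.066 m and angle between each of cover, knob's own z axis and vertical below 0.12 rad and z of knob in the frame of housing between 0.074 and 0.082 m and linear speed of each of cover, knob below 0.02 m/s and contact force between the fingers and anything else below 0.5 N); the robot touches nothing.
It fails at once if the smaller spare element is disturbed (moved more than 20 mm) (distance of small_element from where it was at the start of the episode above 0.02 m).
It fails at once if the pair of pliers is disturbed (moved more than 20 mm) (distance of pliers from where it was at the start of the episode above 0.02 m).
It fails at once if the screwdriver is disturbed (moved more than 20 mm) (distance of driver from where it was at the start of the episode above 0.02 m).
It also fails if it takes over 134 s, if anything falls off the work surface, if the arm or the gripper's body presses on something with over 40 N, if the wrist force passes 120 N, or if a joint passes its speed limit or range.

### The arm

A 6-joint arm with a two-finger parallel gripper is mounted at the origin on a cart in front of the work surface, level with it; the furniture and walls round the work are solid. World frame = base frame: x ahead of the robot, y to its left, z up, the work surface at z = 0. Lengths are in m, angles in degrees, forces in N, time in s.
With the tool pointing down it reaches from about 0.35 to 0.775 m from the base axis. Payload 5.5 kg.
Tool frame: the origin (TCP) lies on the centre line of the jaws, within the pads' length; the fingertips stand 14 mm ahead of it and the grasp point (between the pads) lies 5 mm behind it (robot.finger_overhang is the distance from the TCP to the fingertips, in m); z points along the fingers, y is the line along which they close (so a half turn about z gives the same grasp; the last joint's range is limited). The gripper opens to 85 mm and grips with 20 to 120 N. Pads are 22 mm wide; open, the fingers measure 114 mm over their backs; the gripper's body (76 mm by 85 mm) begins 54 mm behind the grasp point. The pads swing forward as they close: fully open they stand 13 mm farther back than shut.
Start: joints at [-76.524, 17.945, 2.641, 74.691, 0, 82.002], TCP at [0.21, -0.535, 0.245] pointing down, gripper open.
Joint ranges: [-158.12, 158.12], [-49.38, 96.58], [-58.88, 72.47], [-126.05, 133.96], [-84.25, 85.87], [-180, 180]. Speed limits (degrees/s): [147.25, 147.25, 180, 180, 180, 180].

### API

Orientations are given as [roll, pitch, yaw] about the fixed x, y, z axes, in that order (R = Rz(yaw) Ry(pitch) Rx(roll)).
In Python, from workcell import robot, optics gives the robot as it stands. Calls block until the motion is done:
- robot.move_pose(position, orientation): joint-space move of the TCP to a pose.
- robot.movel(position, max_speed=0.15, orientation=None): straight line of the TCP; orientation=None keeps the orientation; max_speed is the mean speed in m/s.
- robot.set_joints(angles): joint-space move.
- robot.ungrasp() and robot.close_gripper(grasp_force=None): open the fingers fully, or close them until they stop; grasp_force is the grip in N (None keeps the last).
- robot.hold(seconds).
- robot.ik(position, orientation): joint angles nearest the present ones, or None.
- robot.state(): the state.
- optics.camera(name): name is "scene" or "side" or "wrist"; returns the picture (420x560x3 uint8, blue, green, red); there is no depth.
- optics.camera_info(name): a dict with "camera_matrix" (3x3 intrinsics, pixels), "k1" (the pictures are not rectified: a ray, as slopes to the right and down, at radius r is drawn at 1 + k1 r^2 times it, then the intrinsics apply), "cam_to_world" (4x4, takes a point from camera to world coordinates). Camera axes: x right, y up, looking along -z (the intrinsics and any distortion apply to the point x, -y, -z); pixel columns grow to the right and rows downward; lengths in m; the calibration is good to about 2 mm. A picture is of the moment at which its call begins: read the wrist's pose just before it. camera_info takes no time and is no camera call; for the wrist camera it gives the pose at the moment of the call.
A pose or a line that the arm cannot do raises robot.PlanningError and nothing moves.
- robot.close_job(): hands the job in; it is judged then, once.
The state is a dict: "t": time; "joint_positions": joint angles; "joint_velocities": joint speeds; "effort": joint torques, N m; "tcp_pos": TCP position; "orientation": TCP orientation; "wrist_force": force on the tool from outside, world axes, zero at the start; "moment": the same for the moment, N m; "width": opening from 0.0 (shut) to 1.0 (fully open); "gripper_force": force on a finger pad.
Only numpy, scipy, OpenCV 4.12 (cv2) and the standard library are available. Lean on these libraries where they do the work, as an engineer would, in place of code of your own. Each camera call takes 0.05 s, during which the arm holds its last target. There are 200 camera calls.

## Working session

There is one attempt and no reset: what is moved stays moved. The work goes in short steps, each a Python script; the robot and the scene stay as the last script left them, time stands still between calls to the robot, and variables do not carry over. Pictures are saved under pics/ and viewed, at most 14 in all, crops included, and the job is handed in when it is done.

```bash
ls; mkdir -p pics
python3 - <<'E'
from workcell import robot, optics
import cv2, numpy as np
for n in ("scene","side"):
    cv2.imwrite(f"pics/{n}0.png",cv2.resize(optics.camera(n),(800,600)))
    i=optics.camera_info(n); print(n,np.round(i["camera_matrix"],1).tolist(),i["k1"],np.round(i["cam_to_world"],3).tolist())
i=optics.camera_info("wrist");print(np.round(i["camera_matrix"],1).tolist(),i["k1"],np.round(i["cam_to_world"],3).tolist())
s=robot.state();print(s)
E
```

```text
pics
scene [[447.9, 0.0, 277.3], [0.0, 447.9, 210.5], [0.0, 0.0, 1.0]] 0.04846638279707768 [[0.659, 0.409, -0.631, -0.315], [-0.752, 0.345, -0.561, -0.942], [-0.012, 0.845, 0.535, 0.82], [0.0, 0.0, 0.0, 1.0]]
side [[500.1, 0.0, 279.4], [0.0, 500.1, 207.5], [0.0, 0.0, 1.0]] 0.05356824144409294 [[-0.999, 0.02, -0.035, 0.533], [-0.04, -0.512, 0.858, 0.9], [-0.001, 0.859, 0.513, 0.711], [0.0, 0.0, 0.0, 1.0]]
[[337.7, 0.0, 279.0], [0.0, 337.7, 207.4], [0.0, 0.0, 1.0]] -0.07379329392551068 [[0.367, 0.895, 0.253, 0.275], [-0.93, 0.354, 0.099, -0.511], [-0.001, -0.271, 0.963, 0.373], [0.0, 0.0, 0.0, 1.0]]
{'t': 0.1, 'joint_positions': array([-7.65249316e+01,  1.79862435e+01,  2.58367029e+00,  7.46924234e+01,
       -4.07298641e-04,  8.20032824e+01]), 'joint_velocities': array([ 0.01665237, -0.12390168,  0.12055304,  0.03298525, -0.07462043,
       -0.01841493]), 'effort': array([ 2.23448966e-03, -4.81726849e+01,  2.99244243e+01,  1.28367869e-02,
       -1.52795342e-04, -1.17711153e-05]), 'tcp_pos': array([ 0.21037585, -0.53465517,  0.24450193]), 'orientation': array([-1.79905871e+02, -1.28122346e-02,  2.14717758e+01]), 'wrist_force': array([-0.27320254,  0.92080458, -0.54007403]), 'moment': array([ 0.01370447,  0.01475564, -0.02386866]), 'gripper_force': 0.0, 'width': 0.9994364520667369}
```

View pics/scene0.png

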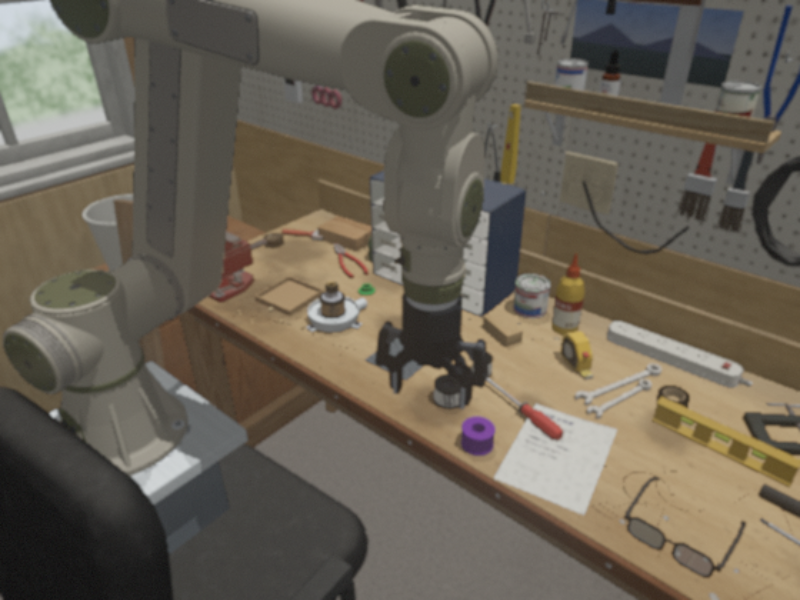

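View pics/side0.png

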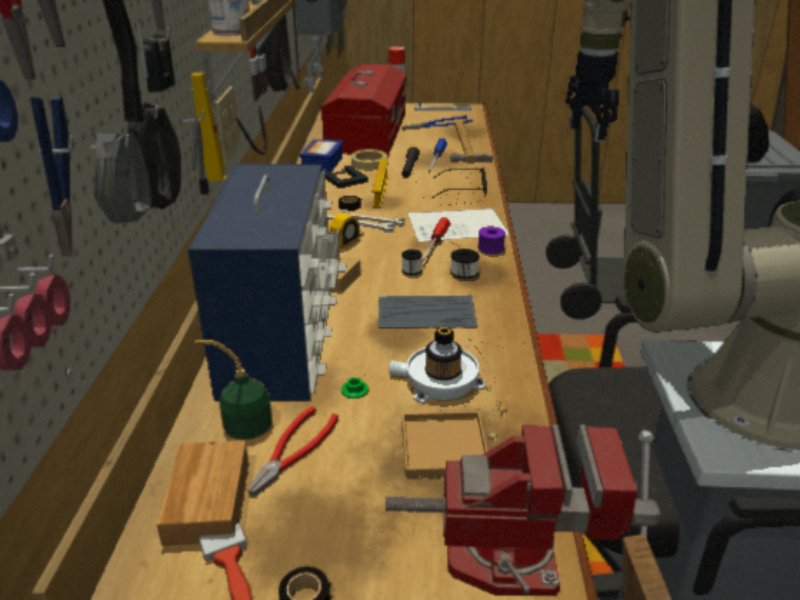

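The side view shows the housing stack at (443,365), mat (428,311), tray (445,443), pliers (295,450) and driver (437,240).

The candidates for the new element are the large pale one (465,263), the small pale one (412,262) and the purple one (491,240). The large pale one fits. The green cover-shaped thing at (355,387) is a look-alike; the steel cover is on the stack.

```bash
cat > h.py <<'E'
from workcell import robot, optics
import cv2, numpy as np
def pix2w(info,uv,z):
    """pixels (560x420 image) -> world points on plane z"""
    K=info["camera_matrix"];T=np.array(info["cam_to_world"]);k=info["k1"]
    uv=np.atleast_2d(np.array(uv,float))
    d=(uv-[K[0][2],K[1][2]])/[K[0][0],K[1][1]]
    s=d.copy()
    for _ in range(20): s=d/(1+k*(s**2).sum(1,keepdims=True))
    r=np.c_[s[:,0],-s[:,1],-np.ones(len(s))]@T[:3,:3].T
    return T[:3,3]+r*((z-T[2,3])/r[:,2])[:,None]
def w2pix(info,P):
    K=info["camera_matrix"];T=np.array(info["cam_to_world"]);k=info["k1"]
    c=(np.atleast_2d(P)-T[:3,3])@T[:3,:3]
    s=np.c_[c[:,0],-c[:,1]]/-c[:,2:]
    s=s*(1+k*(s**2).sum(1,keepdims=True))
    return s*[K[0][0],K[1][1]]+[K[0][2],K[1][2]]
E
python3 - <<'E'
from h import *
i=optics.camera_info("side")
for n,p,z in [("knob",(443,332),.096),("new top",(465,257),.04),("small top",(412,255),.04),("purple",(491,232),.04),("mat",(428,311),.003),
 ("mat c",(378,297),.003),("mat c",(472,296),.003),("mat c",(477,327),.003),("mat c",(379,327),.003),
 ("tray c",(404,415),.014),("tray c",(480,414),.014),("tray c",(488,463),.014),("tray c",(405,476),.014),("driver",(437,237),.015),("drv tip",(424,264),0.01),("green",(355,385),.01)]:
    print(n,np.round(pix2w(i,np.array(p)*.7,z)[0],3))
E
```

```text
knob [ 0.502 -0.024  0.096]
new top [ 0.452 -0.382  0.04 ]
small top [ 0.559 -0.387  0.04 ]
purple [ 0.392 -0.5    0.04 ]
mat [ 0.525 -0.233  0.003]
mat c [ 0.622 -0.28   0.003]
mat c [ 0.44  -0.291  0.003]
mat c [ 0.437 -0.182  0.003]
mat c [ 0.613 -0.175  0.003]
tray c [0.559 0.078 0.014]
tray c [0.446 0.071 0.014]
tray c [0.441 0.173 0.014]
tray c [0.554 0.202 0.014]
driver [ 0.507 -0.523  0.015]
drv tip [ 0.534 -0.405  0.01 ]
green [0.639 0.004 0.01 ]
```

Run:
```python
from h import *
import json
D=[180,0,0]
def shot(n):
    i=optics.camera_info("wrist"); im=optics.camera("wrist")
    cv2.imwrite(f"pics/{n}.png",im); cv2.imwrite(f"pics/{n}v.png",cv2.resize(im,(800,600),interpolation=cv2.INTER_CUBIC))
    json.dump({k:np.array(v).tolist() for k,v in i.items()},open(f"pics/{n}.json","w"))
robot.move_pose([.46,-.36,.26],D); robot.hold(.3); shot("w1")
robot.move_pose([.48,-.02,.30],D); robot.hold(.3); shot("w2")
s=robot.state(); print(s["t"],s["tcp_pos"],s["orientation"],s["joint_positions"])
```

```text
3.2583 [ 0.48009333 -0.02062679  0.29979378] [-1.79995806e+02  2.13772034e-02 -6.86249090e-02] [-1.20432106e+01  6.78956241e+00 -3.93443318e+00  7.92977866e+01
 -3.32661234e-04  1.68025415e+02]
```

View pics/w1v.png

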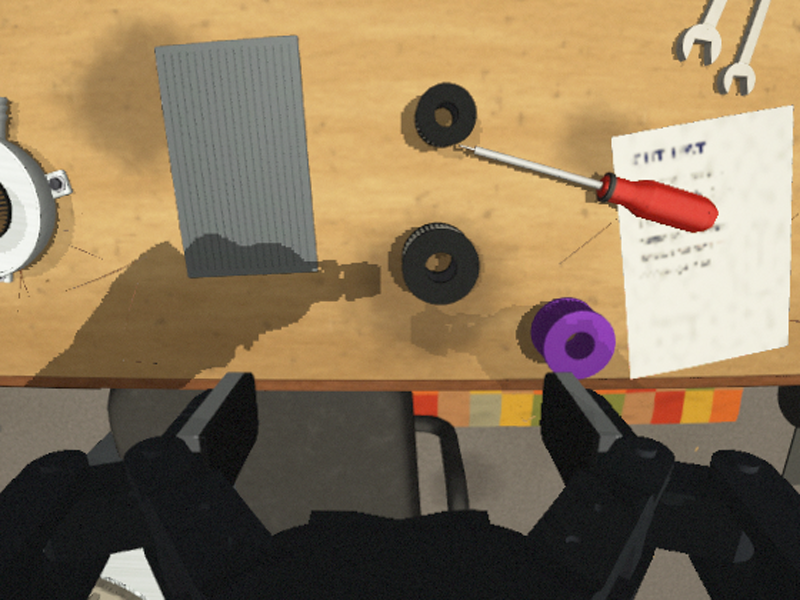

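View pics/w2v.png

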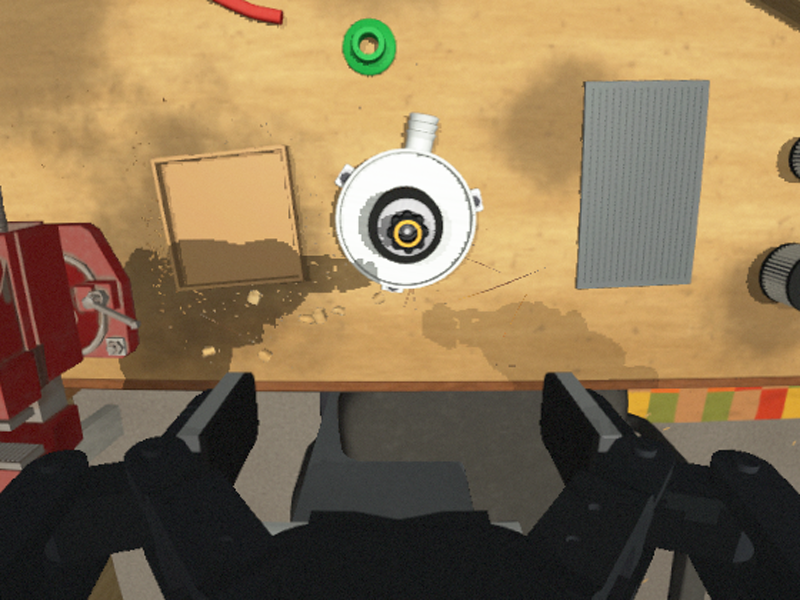

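w1 shows the large pale element at (441,263), small one (445,115), purple (573,340). w2 shows the knob ring at (408,234), pan (407,219), tray about (228,217) and mat about (643,185). I'll enlarge the grasp targets.

Run:
```python
import cv2,numpy as np
a=cv2.imread("pics/w1.png")[145:225,265:350]; b=cv2.imread("pics/w2.png")[95:210,228:342]
a=cv2.resize(a,None,fx=4.7,fy=4.7,interpolation=cv2.INTER_CUBIC);b=cv2.resize(b,None,fx=3.5,fy=3.5,interpolation=cv2.INTER_CUBIC)
o=np.zeros((403,799,3),np.uint8);o[:a.shape[0],:a.shape[1]]=a;o[:b.shape[0],400:400+b.shape[1]]=b
cv2.imwrite("pics/crop1.png",o)
```

```text
(no output)
```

View pics/crop1.png

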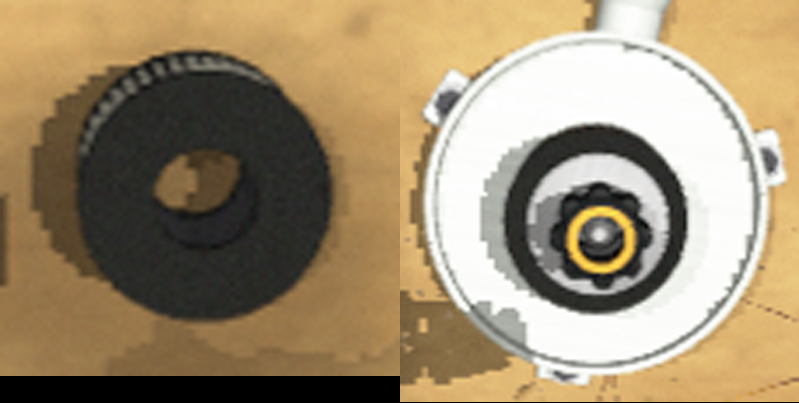

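The crop confirms the large pale-paper element (left, centre of its top at (206,196)) and, right, the knob's brass ring (601,240), steel flange (599,224) and pan rim (596,204).

Run:
```python
from h import *
import json
w1=json.load(open("pics/w1.json"));w2=json.load(open("pics/w2.json"))
c=lambda x,y:(228+(x-400)/3.5-.3,95+y/3.5-.3)
print("new",pix2w(w1,(265+206/4.7-.3,145+196/4.7-.3),.04))
r=[pix2w(w1,(265+x/4.7,145+195/4.7),.04)[0] for x in(78,331)];print("dia",np.linalg.norm(r[0]-r[1]))
print("ring",pix2w(w2,c(601,240),.096));print("flange",pix2w(w2,c(599,224),.066));print("rim",pix2w(w2,c(596,204),.03))
for n,pts,z,w in [("tray",[(151,159),(287,146),(303,277),(179,291)],.014,w2),("mat",[(585,80),(709,81),(691,286),(576,289)],.003,w2),("mat1",[(155,47),(298,36),(317,270),(188,277)],.003,w1)]:
    P=pix2w(w,np.array(pts)*.7,z); print(n,P[:,:2].round(3).tolist(),P.mean(0).round(4), np.linalg.norm(np.diff(P,axis=0),axis=1).round(3))
```

```text
new [[ 0.45358175 -0.39301646  0.04      ]]
dia 0.05688294753672546
ring [[ 0.50110432 -0.02790443  0.096     ]]
flange [[ 0.50165057 -0.02782583  0.066     ]]
rim [[ 0.50360477 -0.02739692  0.03      ]]
tray [[0.554, 0.188], [0.562, 0.071], [0.45, 0.063], [0.438, 0.177]] [0.501  0.1244 0.014 ] [0.118 0.112 0.115]
mat [[0.617, -0.177], [0.62, -0.286], [0.44, -0.296], [0.437, -0.185]] [ 0.5282 -0.2363  0.003 ] [0.109 0.181 0.111]
mat1 [[0.615, -0.179], [0.62, -0.288], [0.443, -0.295], [0.437, -0.186]] [ 0.5285 -0.237   0.003 ] [0.109 0.177 0.109]
```

```bash
cat >> h.py <<'E'
D=[180,0,0]
S=np.array([.5015,-.0278])           # stud axis
KN=np.array([.485,-.236]); CO=np.array([.570,-.236]); TR=np.array([.501,.1244]); NEW=np.array([.4536,-.393])
def p(xy,z): return [float(xy[0]),float(xy[1]),float(z)]
def rep(m):
    s=robot.state();print(m,"t%.1f w%.3f gf%.1f"%(s["t"],s["width"],s["gripper_force"]),s["tcp_pos"].round(4),s["wrist_force"].round(1))
    return s
def pick(xy,z,lift,f=40):
    robot.move_pose(p(xy,lift),D); robot.movel(p(xy,z),.1); robot.close_gripper(f); rep("grip")
    robot.movel(p(xy,lift),.12); return rep("lift")["width"]
def place(xy,z,lift,up):
    robot.move_pose(p(xy,lift),D); robot.movel(p(xy,z),.08); rep("down"); robot.hold(.2); robot.ungrasp(); rep("open")
    robot.movel(p(xy,up),.15)
def snap(cam,n,box=None,f=1):
    im=optics.camera(cam); cv2.imwrite(f"pics/{n}_raw.png",im)
    if box: im=im[box[1]:box[3],box[0]:box[2]]
    cv2.imwrite(f"pics/{n}.png",cv2.resize(im,None,fx=f,fy=f,interpolation=cv2.INTER_CUBIC))
E
python3 - <<'E'
from h import *
w=pick(S,.087,.15)
if w>.2:
    place(KN,.087-.075+.001,.09,.12)
    w=pick(S,.0815,.15)
    if w>.15: place(CO,.0815-.059+.001,.09,.16)
snap("side","s1",(230,140,380,340),3)
E
```

```text
grip t5.3 w0.335 gf39.2 [ 0.5017 -0.0278  0.0875] [-0.   1.2  5. ]
lift t5.9 w0.336 gf39.4 [ 0.5011 -0.0277  0.1494] [-0.6  0.3  0.6]
down t7.9 w0.336 gf58.5 [ 0.4843 -0.2352  0.0166] [-11.1   7.1  35.6]
open t8.7 w1.001 gf0.0 [ 0.4848 -0.2358  0.0125] [-0.3 -0.5  0.3]
grip t11.9 w0.278 gf39.1 [ 0.5017 -0.0278  0.082 ] [-1.3  0.1  5.8]
lift t12.6 w0.273 gf39.2 [ 0.5011 -0.0277  0.1493] [ 0.7 -0.4 -0.4]
down t14.5 w0.275 gf39.2 [ 0.5702 -0.2361  0.0235] [-0.  -0.4 -0.8]
open t15.3 w0.997 gf0.0 [ 0.57   -0.236   0.0235] [-0.2 -0.2 -0.1]
```

View pics/s1.png

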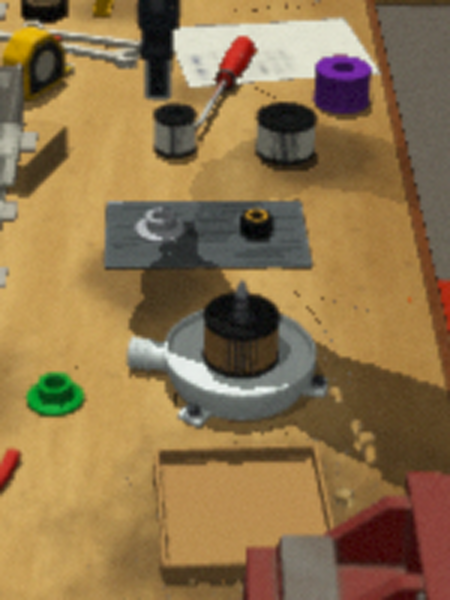

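Knob and cover both lie upright on the mat ((257,222), (160,222)), and the stack is now just the old element. The fingertips touched the mat with the knob, so that regrip goes higher. Next I'll check the vise's clearance at the tray.

Run:
```python
from h import *
import json
w2=json.load(open("pics/w2.json")); i=optics.camera_info("side")
# vise corner near the tray: w2 right edge (136,320) & top right (95,225); side: jaw top corners
for z in (.05,.08,.11,.14):
    print(z,pix2w(w2,np.array([(136,320),(100,225),(62,280)])*.7,z)[:,:2].round(3).tolist(),pix2w(i,np.array([(523,430),(445,462),(487,463)])*.7,z)[:,:2].round(3).tolist())
for y in (0,-90,90): print(y,robot.ik(p(TR,.029),[180,0,y]))
```

```text
0.05 [[0.422, 0.2], [0.503, 0.219], [0.457, 0.261]] [[0.394, 0.145], [0.502, 0.211], [0.447, 0.21]]
0.08 [[0.432, 0.183], [0.506, 0.2], [0.464, 0.238]] [[0.4, 0.179], [0.503, 0.242], [0.451, 0.242]]
0.11 [[0.442, 0.165], [0.51, 0.181], [0.472, 0.216]] [[0.406, 0.213], [0.504, 0.273], [0.455, 0.273]]
0.14 [[0.452, 0.147], [0.514, 0.162], [0.479, 0.193]] [[0.413, 0.248], [0.506, 0.305], [0.459, 0.304]]
0 [   5.02939113   21.37962268  -25.39678481   43.22359252    0.
 -174.97060887]
-90 [  5.02939113  21.37962268 -25.39678481  43.22359252   0.
 -84.97060887]
90 [  5.02939113  21.37962268 -25.39678481  43.22359252   0.
  95.02939113]
```

Run:
```python
from h import *
w=pick(S,.047,.16)
if w>.5:
    T=TR+[.008,-.010]
    robot.move_pose(p(T,.12),[180,0,-90]); robot.movel(p(T,.0295),.08); rep("down"); robot.hold(.2); robot.ungrasp(); rep("open")
    robot.movel(p(T,.18),.15); robot.move_pose(p((.48,-.1),.26),D); robot.hold(.2)
i=optics.camera_info("wrist"); snap("wrist","w3",None,1.42)
print(np.c_[w2pix(i,[[*S,.09],[*S,.03],[*TR,.003],[*KN,.021],[*CO,.019]])]*1.42)
snap("side","s2",(230,140,380,340),3)
```

```text
grip t19.0 w0.660 gf41.3 [ 0.5019 -0.0278  0.048 ] [-0.5  0.4  5.4]
lift t20.1 w0.652 gf42.5 [ 0.5009 -0.0277  0.1592] [-0.6 -0.3 -1.3]
down t25.0 w0.658 gf42.5 [0.5095 0.1144 0.0299] [-0.6 -0.3 -0.9]
open t25.6 w1.004 gf0.0 [0.5091 0.1144 0.0296] [0.  0.4 0.4]
[[279.98668309 239.06491471]
 [298.61532099 226.27555839]
 [122.41423335 223.78067104]
 [568.59086847 246.6261461 ]
 [577.47465007 133.68528182]]
```

View pics/w3.png

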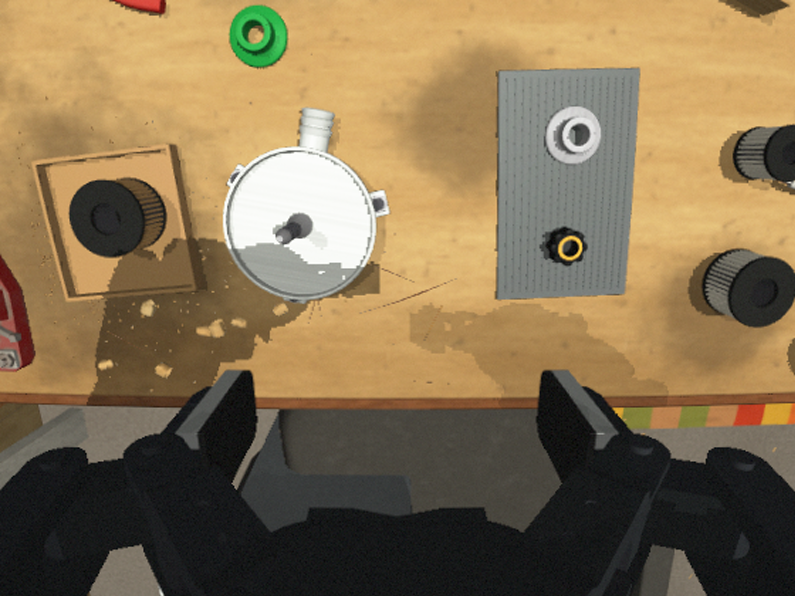

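Old element stands in the tray at (108,218). The stud tip predicted (280,239) is seen at (281,238), and the knob and cover match their predictions too. Next, the new element.

Run:
```python
from h import *
robot.move_pose(p((NEW[0]-.02,NEW[1]),.20),D); robot.hold(.3)
i=optics.camera_info("wrist"); im=optics.camera("wrist")
q=w2pix(i,[[*NEW,.04]])[0]; print(q)
x,y=(q-50).astype(int); y=max(y,0);x=max(x,0)
c=im[y:y+100,x:x+100]; c=cv2.resize(c,None,fx=5,fy=5,interpolation=cv2.INTER_CUBIC)
t=np.linspace(0,2*np.pi,90)
for r in(.029,.0115):
    e=(w2pix(i,np.c_[NEW[0]+r*np.cos(t),NEW[1]+r*np.sin(t),0*t+.04])-[x,y]+.5)*5
    cv2.polylines(c,[e.astype(int)],True,(0,255,0),1)
cv2.imwrite("pics/n1.png",c); rep("")
```

```text
[278.73749498 172.61110356]
 t32.2 w1.006 gf0.0 [ 0.4341 -0.3923  0.2004] [-0.   0.8  0.2]
```

View pics/n1.png

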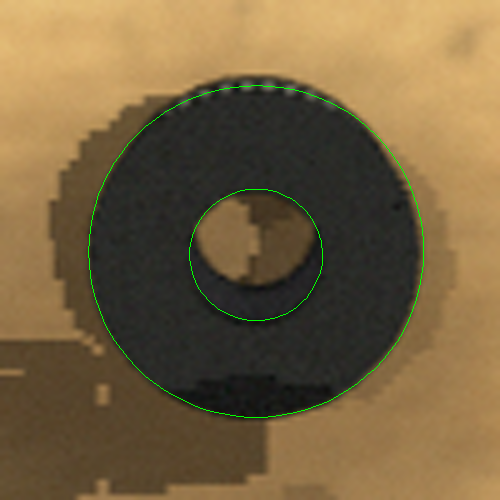

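The overlay fits the element's top outline and bore, so I pick it and fit it.

Run:
```python
from h import *
w=pick(NEW,.025,.16)
if w>.5:
    robot.move_pose(p(S,.16),D); robot.hold(.2)
    robot.movel(p(S,.065),.1); rep("mid")
    robot.movel(p(S,.0478),.04); rep("down"); robot.hold(.2); robot.ungrasp(); rep("open")
    robot.movel(p(S,.16),.15)
    robot.move_pose(p((.48,-.1),.26),D); robot.hold(.2)
i=optics.camera_info("wrist"); im=optics.camera("wrist"); 
t=np.linspace(0,2*np.pi,90)
c=cv2.resize(im[95:215,150:290],None,fx=4,fy=4,interpolation=cv2.INTER_CUBIC)
e=(w2pix(i,np.c_[S[0]+.029*np.cos(t),S[1]+.029*np.sin(t),0*t+.062])-[150,95]+.5)*4
cv2.polylines(c,[e.astype(int)],True,(0,255,0),1); cv2.imwrite("pics/n2.png",c)
```

```text
grip t34.4 w0.649 gf42.8 [ 0.454  -0.3934  0.0259] [-1.2  1.   5.5]
lift t35.6 w0.651 gf42.4 [ 0.4532 -0.3926  0.1591] [ 0.   0.5 -1.3]
mid t38.3 w0.647 gf42.4 [ 0.502  -0.0279  0.0656] [-0.4 -0.2  0. ]
down t38.9 w0.646 gf42.8 [ 0.5015 -0.0277  0.0478] [-1.7  1.1  3.7]
open t39.5 w1.001 gf0.0 [ 0.5014 -0.0279  0.0476] [-0.9  0.2 -0.3]
```

View pics/n2.png

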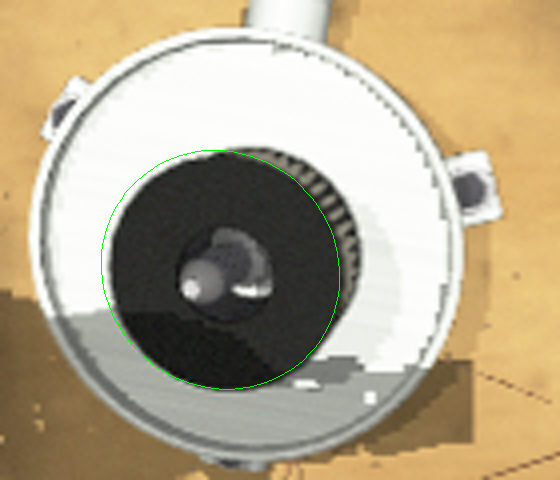

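The new element sits down over the stud, matching the seated-height outline. Next, the cover, then the knob.

Run:
```python
from h import *
w=pick(CO,.0228,.16)
if w>.15:
    robot.move_pose(p(S,.16),D); robot.hold(.2); robot.movel(p(S,.10),.1); rep("mid")
    robot.movel(p(S,.0823),.04); s=rep("down"); robot.hold(.2); robot.ungrasp(); rep("open"); robot.movel(p(S,.16),.15)
    w=pick(KN,.0200,.16)
    if w>.2:
        robot.move_pose(p(S,.16),D); robot.hold(.2); robot.movel(p(S,.115),.1); rep("mid")
        robot.movel(p(S,.0955),.04); s=rep("down"); robot.hold(.2); robot.ungrasp(); rep("open"); robot.movel(p(S,.16),.15)
robot.move_pose(p((.40,-.25),.30),D); robot.hold(.3); rep("end")
snap("side","s3",(250,200,370,340),4.2)
```

```text
grip t44.1 w0.275 gf39.1 [ 0.5701 -0.2361  0.0232] [-1.7  0.8  3.6]
lift t45.4 w0.274 gf39.2 [ 0.5695 -0.2357  0.159 ] [ 0.5 -0.4 -0.7]
mid t47.3 w0.270 gf39.2 [ 0.5019 -0.028   0.1003] [-0.7 -0.1  0.4]
down t47.9 w0.275 gf39.4 [ 0.5013 -0.0278  0.0822] [-0.2 -0.2  1.5]
open t48.7 w1.002 gf0.0 [ 0.5015 -0.0278  0.0823] [-0.  -0.2 -0.2]
grip t52.3 w0.333 gf39.2 [ 0.4851 -0.2361  0.0205] [-1.1  0.4  5.1]
lift t53.6 w0.330 gf39.4 [ 0.4845 -0.2357  0.1591] [-0.4  0.1 -0.5]
mid t55.3 w0.328 gf39.4 [ 0.5016 -0.0281  0.1151] [-0.1  0.7 -0.4]
down t55.9 w0.332 gf39.6 [ 0.5014 -0.0277  0.0954] [-0.5  0.6  1.6]
open t56.7 w0.997 gf0.0 [ 0.5015 -0.0278  0.0955] [-0.1 -1.  -0.9]
end t58.7 w1.002 gf0.0 [ 0.4003 -0.2492  0.2995] [ 0.2 -0.2 -0.5]
```

View pics/s3.png

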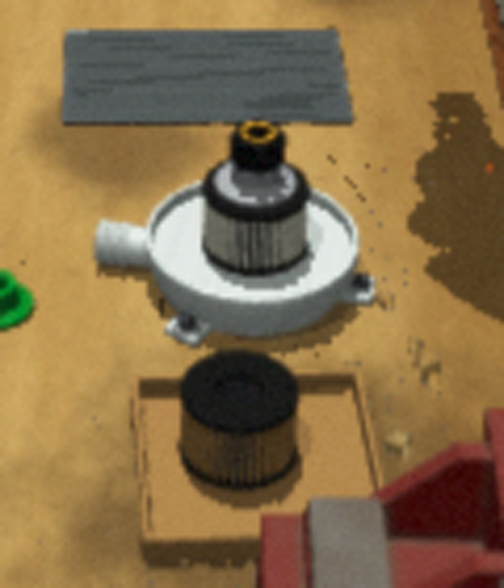

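The stack is complete and upright: knob (258,145), cover (256,180), pale element (256,235). The old element stands well inside the tray at (240,420), so I'm handing the job in.

```bash
python3 -c "
from workcell import robot
print(robot.close_job())"
```

```text
the job is handed in; nothing more can be done
None
```

I changed the filter element and handed the job in at about 59 s: the new element, cover and knob are back on the stud, the old element is in the tray, and the camera checks looked right, but the hand-in returned no verdict.

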